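# Put four tools back on their shadow pads

## Task

Tidy up: lay each of the two screwdrivers, the torch and the tape measure flat on the grey pad that bears its own black silhouette, centred on the silhouette and lined up with it. The silhouettes of the two screwdrivers differ in length, so match each to its own; the spanners have no pad and need not be moved.

Things in the scene. Friction and masses are not known exactly. Their poses are not given: they have to be found in the camera images.
- long_driver: Long slotted screwdriver with a red and black handle, lying flat, 210 x 27 x 28 mm, about 0.07 kg. x runs from handle to blade: the handle (27 mm wide, 28 mm high) fills x = -105 to -3 mm, the thin steel shaft (6 mm, 14 mm up) x = -3 to 105 mm. Grip across the handle. Origin: centre of the underside of its bounding box; z up.
- short_driver: Short slotted screwdriver with a yellow and black handle, lying flat, 185 x 27 x 28 mm, about 0.09 kg. x runs from handle to blade: the handle (27 mm wide, 28 mm high) fills x = -92 to 9 mm, the thin steel shaft (6 mm, 14 mm up) x = 9 to 92 mm. Grip across the handle. Origin: centre of the underside of its bounding box; z up.
- lamp: Torch lying flat, 126 x 43 x 43 mm, about 0.14 kg. x runs along it from the tail to the wider lens head. It behaves as a 126 x 43 x 43 mm block (the slimmer barrel counts as 43 mm wide too): it does not roll; grip across its middle with the fingers well open. Origin: centre of the underside of its bounding box; z up.
- tape: Yellow and black tape measure lying on its side, 76 (x) x 64 (y) x 31 (z) mm overall, about 0.21 kg. The squarish case fills about x = -26 to 38 mm; the small hook juts from it to x = -38 mm near y = 24 mm. Grip across y, 64 mm. Origin: centre of the underside of its bounding box; z up.
- pad_long_driver: Fixed flat pale-grey pad, 226 x 43 mm, 4 mm thick, with a painted black silhouette of the long screwdriver (210 mm long, shaft 108 mm) (no rim, no recess). Origin: centre of the underside, under the centre of the silhouette's length and width; z up; x runs from the silhouette's handle to its blade. A tool lying right has its origin 4 mm above this one, x axes parallel (either way round counts).
- pad_short_driver: Fixed flat pale-grey pad, 201 x 43 mm, 4 mm thick, with a painted black silhouette of the short screwdriver (185 mm long, shaft 83 mm) (no rim, no recess). Origin: centre of the underside, under the centre of the silhouette's length and width; z up; x runs from the silhouette's handle to its blade. A tool lying right has its origin 4 mm above this one, x axes parallel (either way round counts).
- pad_torch: Fixed flat pale-grey pad, 140 x 57 mm, 4 mm thick, with a painted black silhouette of the torch (126 mm long, 44 mm wide at the head) (no rim, no recess). Origin: centre of the underside, under the centre of the silhouette's length and width; z up; x runs from the silhouette's tail to its wider head. A tool lying right has its origin 4 mm above this one, x axes parallel (either way round counts).
- pad_tape: Fixed flat pale-grey pad, 90 x 78 mm, 4 mm thick, with a painted black silhouette of the tape measure (case 64 x 64 mm plus the hook, 76 mm overall) (no rim, no recess). Origin: centre of the underside, under the centre of the silhouette's length and width; z up; the hook points to -x. A tool lying right has its origin 4 mm above this one, x axes parallel (either way round counts).

How it is judged:
By the outcome, as a careful person would: the job done as asked, in the order asked, and still so for the second after the job is handed in, with the robot touching nothing.
It also fails if it takes over 99 s, if anything falls off the work surface, if the arm or the gripper's body presses on something with over 40 N, if the wrist force passes 120 N, or if a joint passes its speed limit or range.

## Robot

A 6-joint arm with a two-finger parallel gripper is mounted at the origin on a cart in front of the work surface, level with it; the furniture and walls round the work are solid. World frame = base frame: x ahead of the robot, y to its left, z up, the work surface at z = 0. Lengths are in m, angles in degrees, forces in N, time in s.
With the tool pointing down it reaches from about 0.4 to 0.825 m from the base axis. Payload 7 kg.
Tool frame: the origin (TCP) lies midway between the tips of the shut fingers; the grasp point (between the pads) lies 19 mm behind it; z points along the fingers, y is the line along which they close (so a half turn about z gives the same grasp; the last joint's range is limited). The gripper opens to 88 mm and grips with 3 to 60 N. Pads are 19 mm wide; open, the fingers measure 130 mm over their backs; the gripper's body (78 mm by 193 mm) begins 47 mm behind the grasp point.
Start: joints at [85.892, 20.546, 0.682, 0, -70.136, -16.507], TCP at [0.238, 0.632, 0.189] pointing down, gripper open.
Joint ranges: [-176.03, 176.03], [-82.01, 121.73], [-58.28, 71.71], [-173.87, 95.51], [-174.79, -0.11], [-173.66, 173.66]. Speed limits (degrees/s): [136.94, 136.94, 172.46, 180, 180, 180].

## Interface

Orientations are given as [roll, pitch, yaw] about the fixed x, y, z axes, in that order (R = Rz(yaw) Ry(pitch) Rx(roll)).
In Python, from plant import r gives the robot as it stands.
- The arm moves only by the tool carry_out, never from a script. Its argument "deltas" is a list of rows, each a list of 3 entries, a list of its own where there are three numbers: the opening, from 0 (shut) to 1 (fully open), then the shift along the tool's x, y, z in mm, then the turn, a rotation vector about the tool's x, y, z in rad. In form: [[gripper, [tx, ty, tz], [rx, ry, rz]], ...]. A call has 1 to 12 rows; each row is the pose to reach, as a shift and turn from the pose commanded when the call began, along the tool's axes at that moment; what a row does not reach only later rows make up. A row lasts 1/10 s, in which the tool goes at most 50 mm and 8.59 degrees, less where a joint would pass 70% of its speed; a pose out of reach is approached as far as the arm can. A call with a gripper value outside its range is refused whole. The fingers move at their own pace and stop on an object; "squeeze" is the grip in N (left out, the last holds). Time passes only in rows, so rows that repeat a pose let the fingers close. It gives the time, the measured TCP pose, the force, the opening and the grip force at its end, in the units of the state.
- r.get_state(): the state, without advancing time (a new reading comes with each control period).
- r.capture(name): name is "side" or "top"; returns (picture, depth): 420x560x3 uint8, red, green, blue; 420x560 float32, m along the optical axis (not along the pixel's ray), 0 where there is no reading.
- r.get_calibration(name): a dict with "fov_y" (degrees; the focal length in pixels is half the picture's height over the tangent of half this angle, whatever the lens; pixels are square), "cx", "cy" (the principal point, pixels), "distortion" ([k1, k2, p1, p2, k3] as OpenCV has them; the pictures are not rectified), "view" (4x4, takes a point from world to camera coordinates). Camera axes: x right, y down, z forward; pixel columns grow to the right and rows downward; lengths in m; the calibration is good to about 2 mm. A picture is of the moment at which its call begins. get_calibration takes no time and is no camera call.
- r.close_job(): hands the job in; it is judged then, once.
The state is a dict: "time_s": time; "joints": joint angles; "qd": joint speeds; "joint_torque": joint torques, N m; "tcp_pos": TCP position; "eef_rot": TCP orientation; "contact_force": force on the tool from outside, world axes, zero at the start; "moment": the same for the moment, N m; "gripper_width": finger opening in m; "gripper_force": force on a finger pad.
Only numpy, scipy, OpenCV 4.12 (cv2) and the standard library are available. Lean on these libraries where they do the work, as an engineer would, in place of code of your own. Each camera call takes 0.05 s, during which the arm holds its last target. There are 200 camera calls.

## Working session

There is one attempt and no reset: what is moved stays moved. The work goes in short steps, Python scripts to look and compute and a tool call to move; the robot and the scene stay as the last step left them, time stands still between calls to the robot, and variables do not carry over. Pictures are saved under pics/ and viewed, at most 14 in all, crops included, and the job is handed in when it is done.

Besides the shell and the picture viewer there is one more tool, called after "Call:" as name([rows], argument=value, ...), one row to a line, values as JSON. carry_out: Moves the arm, as the interface text tells. Its arguments: {"type":"object","properties":{"deltas":{"type":"array"},"squeeze":{"type":"number"}},"required":["deltas"]}

```bash
ls; mkdir -p pics; python3 - <<'E'
from plant import r
import cv2,numpy as np
for n in("top","side"):
    p,d=r.capture(n); cv2.imwrite(f"pics/{n}0.png",cv2.cvtColor(p,cv2.COLOR_RGB2BGR)); np.savez(f"{n}0.npz",p=p,d=d)
    c=r.get_calibration(n); print(n,c)
print(r.get_state())
E
```

```text
pics
top {'fov_y': 56.00556353556129, 'cx': 280.96048000108675, 'cy': 210.51918345850564, 'distortion': array([-0.07221464,  0.        ,  0.        ,  0.        ,  0.        ]), 'view': array([[-6.77975993e-04, -9.99867940e-01, -1.62370635e-02,
         7.94452620e-02],
       [-9.90122203e-01,  2.94771626e-03, -1.40176079e-01,
         4.86986531e-01],
       [ 1.40205430e-01,  1.59816411e-02, -9.89993447e-01,
         1.17486471e+00],
       [ 0.00000000e+00,  0.00000000e+00,  0.00000000e+00,
         1.00000000e+00]])}
side {'fov_y': 56.44835119490459, 'cx': 276.3925125765446, 'cy': 206.43977184962205, 'distortion': array([-0.09062997,  0.        ,  0.        ,  0.        ,  0.        ]), 'view': array([[-0.99949697,  0.03059023, -0.00836974,  0.50549166],
       [ 0.02533083,  0.61121186, -0.79106158, -0.03063237],
       [-0.01908307, -0.79087566, -0.61167927,  1.02815902],
       [ 0.        ,  0.        ,  0.        ,  1.        ]])}
{'time_s': 0.1, 'joints': array([ 8.58914187e+01,  2.05869071e+01,  6.38517719e-01, -1.59012644e-02,
       -7.01363583e+01, -1.65065216e+01]), 'qd': array([-0.01203236, -0.07243254,  0.09241659,  0.08236326, -0.01181482,
        0.01167487]), 'joint_torque': array([-1.05591800e-03, -5.84163058e+01,  2.93751740e+01,  7.01560915e+00,
        1.02452002e-02, -4.72572151e-05]), 'tcp_pos': array([0.23753223, 0.63129456, 0.18822314]), 'eef_rot': array([ 1.79914497e+02, -9.74790758e-03, -2.06205097e+01]), 'contact_force': array([-0.16209222, -0.36635249,  0.49788975]), 'moment': array([ 0.05044265, -0.0260366 ,  0.0063921 ]), 'gripper_force': 0.0, 'gripper_width': 0.08782080210015578}
```

View pics/top0.png

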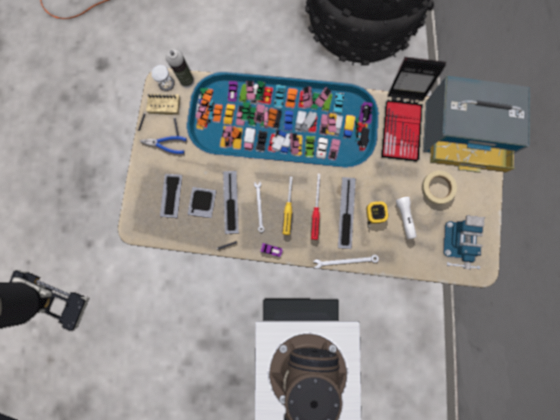

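View pics/side0.png

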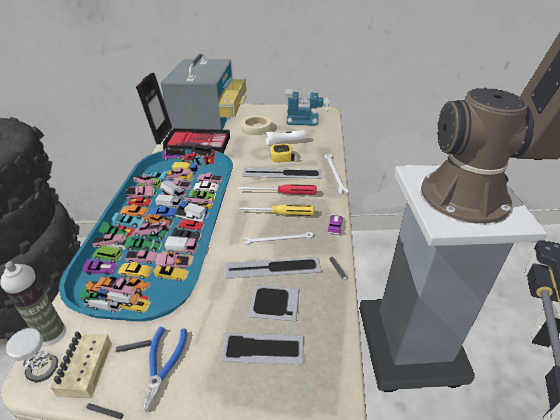

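Top view: from left to right along row ~205 are the torch pad (171,197), tape pad (202,202), a driver pad (231,202), a spanner (259,206), the yellow driver (288,205), the red driver (315,207), the other driver pad (346,212), the tape (377,212) and the torch (406,217). The side view shows the same row from the left end of the table. Next I'll rectify both onto the table plane.

```bash
cat > h.py <<'E'
import cv2,numpy as np
from plant import r
def cal(n):
    c=r.get_calibration(n); f=210/np.tan(np.radians(c["fov_y"]/2))
    return np.array([[f,0,c["cx"]],[0,f,c["cy"]],[0,0,1]]),np.array(c["distortion"]),np.array(c["view"])
def rays(n,uv):
    K,D,V=cal(n); q=cv2.undistortPoints(np.float64(uv).reshape(-1,1,2),K,D).reshape(-1,2)
    R=V[:3,:3]; return -R.T@V[:3,3],np.c_[q,np.ones(len(q))]@R
def toplane(n,uv,z):
    o,d=rays(n,uv); z=np.broadcast_to(z,len(d)); return (o+d*((z-o[2])/d[:,2])[:,None])[:,:2]
def proj(n,P):
    K,D,V=cal(n); return cv2.projectPoints(np.float64(P).reshape(-1,1,3),cv2.Rodrigues(V[:3,:3])[0],V[:3,3],K,D)[0].reshape(-1,2)
# ortho: image rows = x from X1 down to X0, cols = y from Y1 down (left) to Y0; s px/m
X0,X1,Y0,Y1,S=.28,.68,-.40,.42,1000
def ortho(n,img,z,X0=X0,X1=X1,Y0=Y0,Y1=Y1,S=S):
    w,h=int((Y1-Y0)*S),int((X1-X0)*S); J,I=np.meshgrid(np.arange(w),np.arange(h))
    P=np.c_[(X1-I.ravel()/S),(Y1-J.ravel()/S),np.full(w*h,z)]
    m=proj(n,P).astype(np.float32).reshape(h,w,2)
    return cv2.remap(img,m[...,0],m[...,1],cv2.INTER_CUBIC)
def snap(tag):
    o={}
    for n in("top","side"):
        p,d=r.capture(n); np.savez(f"{n}{tag}.npz",p=p,d=d); o[n]=(p,d)
    return o
E
python3 - <<'E'
from h import *
im=[]
for n in("top","side"):
    p=np.load(n+"0.npz")["p"]
    im.append(ortho(n,p,0.004,X0=.34,X1=.64,Y1=.40,Y0=-.4))
cv2.imwrite("pics/o0.png",cv2.cvtColor(np.vstack(im),cv2.COLOR_RGB2BGR))
E
```

```text
(no output)
```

View pics/o0.png

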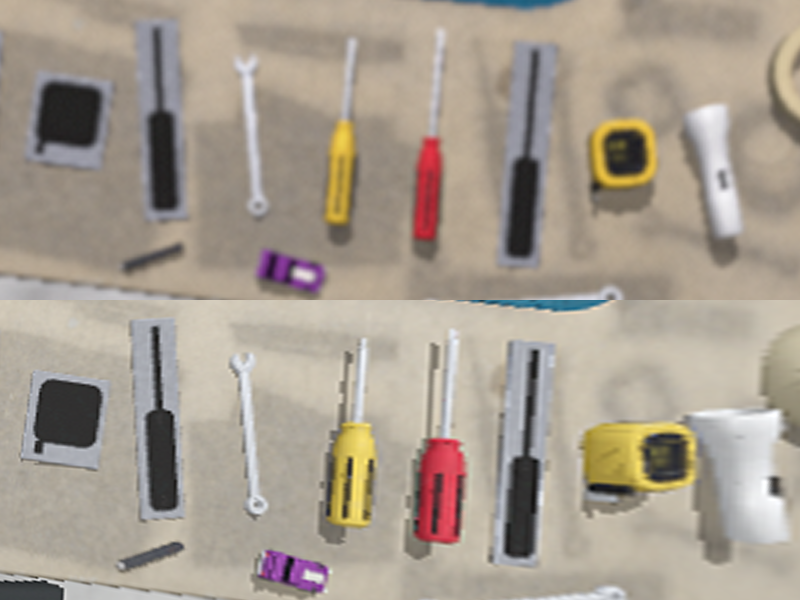

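Rectified views agree on the layout: the long pad is next to the red driver (y≈-0.13), the short pad is at y≈0.24, and tool and silhouette directions match (handles and tails towards the robot). The two views differ by about 4 mm. I'll measure both.

```bash
cat >> h.py <<'E'
def rect(mask,X1,Y1,S):
    """largest blob -> rect centre x,y, axis yaw deg (mod 180), length, width mm"""
    n,l,st,_=cv2.connectedComponentsWithStats(mask.astype(np.uint8)); k=1+np.argmax(st[1:,4])
    c=max(cv2.findContours((l==k).astype(np.uint8),cv2.RETR_EXTERNAL,cv2.CHAIN_APPROX_NONE)[0],key=len)
    P=np.c_[X1-c[:,0,1]/S,Y1-c[:,0,0]/S].astype(np.float32)*1000
    b=cv2.boxPoints(cv2.minAreaRect(P)); e=[b[1]-b[0],b[2]-b[1]]; e.sort(key=np.linalg.norm)
    a=np.degrees(np.arctan2(e[1][1],e[1][0])); a=(a+90)%180-90
    return np.round(np.r_[b.mean(0),a,np.linalg.norm(e[1]),np.linalg.norm(e[0])],1)
def meas(n,img,z,box,kind,S=2000):
    X0,X1,Y0,Y1=box; o=ortho(n,img,z,X0,X1,Y0,Y1,S); H,s,v=cv2.split(cv2.cvtColor(o,cv2.COLOR_RGB2HSV).astype(np.int16))
    R,G,B=[o[...,i].astype(int) for i in range(3)]
    if kind=="pad": m=(R-B<14)
    elif kind=="dark": m=v<75
    elif kind=="white": m=(R-B<14)&(v>120)
    else: m=(s>130)|((R-B<14)&(v>130))|((v<70))
    if kind=="yel": m=(s>130)&(v>110)
    return rect(cv2.morphologyEx(m.astype(np.uint8),cv2.MORPH_OPEN,np.ones((5,5))),X1,Y1,S),o,m
BOX=dict(pl=(.36,.61,-.158,-.095),ps=(.40,.63,.20,.28),pt=(.49,.59,.28,.385),pT=(.42,.60,.385,.47),
 l=(.38,.62,-.055,.005),s=(.395,.61,.04,.09),t=(.42,.53,-.28,-.175),L=(.38,.55,-.36,-.27))
E
python3 - <<'E'
from h import *
tiles=[]
for n in("top","side"):
    p=np.load(n+"0.npz")["p"]; row=[]
    for k,z,kinds in[("pl",.004,("pad","dark")),("ps",.004,("pad","dark")),("pt",.004,("pad","dark")),("pT",.004,("pad","dark")),("l",.014,("tool",)),("s",.014,("tool",)),("t",.031,("yel",)),("L",.0215,("white",))]:
        for q in kinds:
            a,o,m=meas(n,p,z,BOX[k],q); print(n,k,q,a)
        o=o.copy(); o[cv2.morphologyEx(m.astype(np.uint8),cv2.MORPH_GRADIENT,np.ones((3,3)))>0]=(0,255,0)
        o=cv2.resize(o,None,fx=.5,fy=.5,interpolation=cv2.INTER_AREA); row.append(np.pad(o,((0,260-o.shape[0]),(2,2),(0,0))))
    tiles.append(np.hstack(row))
cv2.imwrite("pics/m0.png",cv2.cvtColor(np.vstack(tiles),cv2.COLOR_RGB2BGR))
E
```

```text
top pl pad [ 485.5 -125.9   -5.2  226.9   46.1]
top pl dark [ 435.3 -122.7   -4.7  102.8   24.3]
top ps pad [520.6 239.9   2.6 203.5  47.2]
top ps dark [482.1 237.6   2.9 102.   24. ]
top pt pad [525.7 330.4  81.5  83.4  82.4]
top pt dark [521.6 331.7  -6.9  68.2  59. ]
top pT pad [536.  432.1  -4.2 132.7  61.6]
top pT dark [541.1 428.8  -0.9 118.4  38.9]
top l tool [450.3 -26.7  -3.8 100.2  22.5]
top s tool [465.6  59.6  -4.4 101.8  24.4]
top t yel [ 482.5 -216.4    4.7   66.4   63.9]
top L white [ 465.4 -309.1    9.5  132.5   45.6]
side pl pad [ 487.  -122.2   -4.8  227.    51.7]
side pl dark [ 486.8 -126.5   -5.1  206.5   28.1]
side ps pad [521.8 242.9   2.8 202.1  47.3]
side ps dark [521.9 240.4   3.  182.5  26.9]
side pt pad [525.8 334.   -8.6  82.4  82.1]
side pt dark [522.5 333.2  -8.   71.2  62.5]
side pT pad [537.2 434.8  -4.4 130.4  60.2]
side pT dark [541.8 433.5  -4.8 120.2  41.6]
side l tool [451.3 -25.8  -5.6 101.6  43.4]
side s tool [467.   62.8  -3.4 101.   41.7]
side t yel [ 484.8 -209.2  -90.    68.5   63.5]
side L white [ 4.664e+02 -3.122e+02  3.000e-01  1.331e+02  8.410e+01]
```

View pics/m0.png

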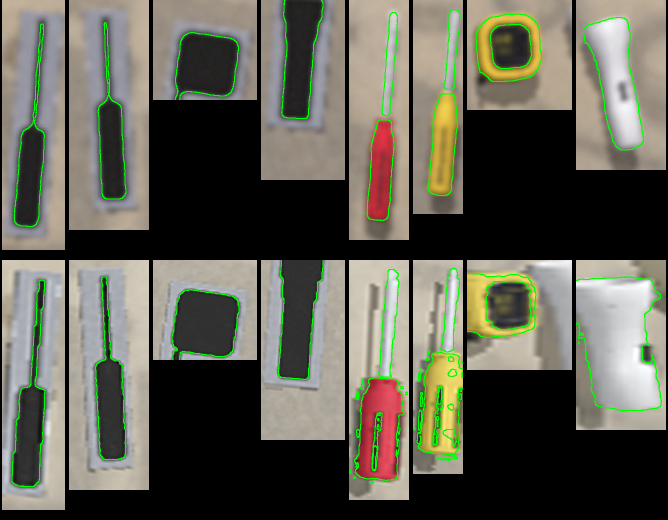

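The masks are clean. The tape and torch pad boxes were clipped, and the side view is offset from the top by a steady (+1.3,+3) mm. I'll widen those boxes, close the driver masks, split the offset, and check heights near the grasps.

```bash
cat >> h.py <<'E'
from scipy.spatial.transform import Rotation as Ro
BOX.update(pt=(.465,.59,.278,.385),pT=(.44,.63,.385,.475))
OFF=np.array([.65,1.5,0,0,0])
def go(x,y,z,yaw):
    """deltas in tool axes (mm, rad) from present pose to a tool-down pose, x y z in mm"""
    s=r.get_state(); R=Ro.from_euler("xyz",s["eef_rot"],degrees=True); T=Ro.from_euler("xyz",[180,0,yaw],degrees=True)
    return np.round(R.inv().apply(np.array([x,y,z])-1000*s["tcp_pos"]),1).tolist(),np.round((R.inv()*T).as_rotvec(),4).tolist()
E
python3 - <<'E'
from h import *
p=np.load("top0.npz")["p"]
for k,z,q in[("pl",.004,"pad"),("ps",.004,"pad"),("pt",.004,"pad"),("pt",.004,"dark"),("pT",.004,"pad"),("pT",.004,"dark"),("t",.031,"yel"),("L",.0215,"white")]:
    print(k,q,meas("top",p,z,BOX[k],q)[0]+OFF)
for k in"ls":
    _,o,m=meas("top",p,.014,BOX[k],"tool"); X0,X1,Y0,Y1=BOX[k]
    print(k,rect(cv2.morphologyEx(m.astype(np.uint8),cv2.MORPH_CLOSE,np.ones((25,25))),X1,Y1,2000)+OFF)
d=np.load("top0.npz")["d"]; v,u=np.mgrid[0:420,0:560]; o,ry=rays("top",np.c_[u.ravel(),v.ravel()]); P=o+ry*d.ravel()[:,None]
for b in[(.33,.45,-.56,-.36),(.40,.60,-.5,-.36),(.60,.8,-.5,.5),(.60,.8,-.5,-.3),(.45,.6,-.34,-.27),(.45,.6,.46,.6)]:
    m=(P[:,0]>b[0])&(P[:,0]<b[1])&(P[:,1]>b[2])&(P[:,1]<b[3])&(d.ravel()>0); print(b,"zmax",P[m,2].max().round(3),"tall from y",P[m&(P[:,2]>.05),1].max() if (m&(P[:,2]>.05)).any() else None)
print(go(480,100,190,9.5)); print(go(465,-309,120,9.5))
E
```

```text
pl pad [ 486.15       -124.40000153   -5.19999981  226.8999939    46.09999847]
ps pad [521.24997559 241.3999939    2.5999999  203.5         47.20000076]
pt pad [520.24997559 332.79998779  -8.5         94.80000305  83.40000153]
pt dark [521.65       333.29998779  -7.4000001   69.19999695  58.90000153]
pT pad [542.35001221 432.8999939   -4.80000019 143.69999695  61.70000076]
pT dark [542.85001221 433.20001221  -4.30000019 120.90000153  38.59999847]
t yel [ 483.15       -214.8999939     4.69999981   66.40000153   63.90000153]
L white [ 466.0499939  -307.6000061     9.5         132.5          45.59999847]
l [504.5499939  -28.79999924  -3.70000005 208.19999695  22.60000038]
s [508.15        55.09999847  -4.4000001  186.30000305  29.79999924]
(0.33, 0.45, -0.56, -0.36) zmax 0.11 tall from y -0.4453869277396034
(0.4, 0.6, -0.5, -0.36) zmax 0.112 tall from y -0.4521355725951701
(0.6, 0.8, -0.5, 0.5) zmax 0.225 tall from y 0.34627827288742574
(0.6, 0.8, -0.5, -0.3) zmax 0.225 tall from y -0.374198644775036
(0.45, 0.6, -0.34, -0.27) zmax 0.047 tall from y None
(0.45, 0.6, 0.46, 0.6) zmax 0.008 tall from y None
([414.0, 411.9, -1.1], [0.0015, 0.0002, -0.5257])
([544.0, 799.8, 69.5], [0.0015, 0.0002, -0.5257])
```

Call:
carry_out([
  [0.68, [414, 412, -1], [0, 0, -0.526]],
  [0.68, [414, 412, -1], [0, 0, -0.526]],
  [0.68, [414, 412, -1], [0, 0, -0.526]],
  [0.68, [414, 412, -1], [0, 0, -0.526]],
  [0.68, [414, 412, -1], [0, 0, -0.526]],
  [0.68, [414, 412, -1], [0, 0, -0.526]],
  [0.68, [414, 412, -1], [0, 0, -0.526]],
  [0.68, [414, 412, -1], [0, 0, -0.526]],
  [0.68, [414, 412, -1], [0, 0, -0.526]],
  [0.68, [414, 412, -1], [0, 0, -0.526]],
  [0.68, [414, 412, -1], [0, 0, -0.526]],
  [0.68, [414, 412, -1], [0, 0, -0.526]],
], squeeze=20)

```text
time_s: 1.3
tcp_pos: [0.4804, 0.0977, 0.19]
eef_rot: [180.0, 0.0, 9.5]
contact_force: [-0.4, 0.9, 0.7]
gripper_width: 0.0595
gripper_force: 0.0
```

```bash
python3 -c "
from h import *
print(r.get_state()); print(go(466,-308,90,9.5),go(466,-308,8,9.5))"
```

```text
{'time_s': 1.3, 'joints': array([ 3.45243716e+01,  2.88085500e+00, -2.18664642e+01,  5.83406153e-04,
       -6.52624307e+01,  6.49344438e+01]), 'qd': array([-41.32083411,   6.96482806,   7.2660096 ,  -0.24011672,
        -0.17944302,  40.68045498]), 'joint_torque': array([ 3.66660610e+00, -3.43824542e+01,  2.74315542e+01,  6.66872978e+00,
       -2.97910825e-02, -8.05746038e-01]), 'tcp_pos': array([0.48043513, 0.09769081, 0.19002953]), 'eef_rot': array([1.79995390e+02, 8.60716347e-03, 9.45905929e+00]), 'contact_force': array([-0.38631573,  0.85819497,  0.69527127]), 'moment': array([ 0.0760058 , -0.16388302, -0.02480577]), 'gripper_force': 0.0, 'gripper_width': 0.05951435072256994}
([-80.9, 397.8, 100.1], [0.0001, 0.0002, -0.0007]) ([-80.9, 397.8, 182.1], [0.0001, 0.0002, -0.0007])
```

Call:
carry_out([
  [0.68, [-81, 398, 100], [0, 0, 0]],
  [0.68, [-81, 398, 100], [0, 0, 0]],
  [0.68, [-81, 398, 100], [0, 0, 0]],
  [0.68, [-81, 398, 100], [0, 0, 0]],
  [0.68, [-81, 398, 100], [0, 0, 0]],
  [0.68, [-81, 398, 100], [0, 0, 0]],
  [0.68, [-81, 398, 100], [0, 0, 0]],
  [0.68, [-81, 398, 100], [0, 0, 0]],
  [0.68, [-81, 398, 100], [0, 0, 0]],
  [0.68, [-81, 398, 100], [0, 0, 0]],
  [0.68, [-81, 398, 100], [0, 0, 0]],
  [0.68, [-81, 398, 100], [0, 0, 0]],
])

```text
time_s: 2.5
tcp_pos: [0.4661, -0.3049, 0.0902]
eef_rot: [-180.0, -0.0, 9.6]
contact_force: [0.3, 0.1, -0.3]
gripper_width: 0.0595
gripper_force: 0.0
```

```bash
python3 -c "
from h import *
s=snap('1'); 
a=[ortho(n,s[n][0],z,X0=.32,X1=.62,Y1=-.1,Y0=-.5) for n,z in(('top',.03),('side',.03))]
cv2.imwrite('pics/a1.png',cv2.cvtColor(np.hstack(a),cv2.COLOR_RGB2BGR))
print(r.get_state()['tcp_pos'],go(466,-308,8,9.5))"
```

```text
[ 0.46648503 -0.30467396  0.09054751] ([-1.1, 3.2, 82.5], [0.0002, -0.0008, 0.0018])
```

View pics/a1.png

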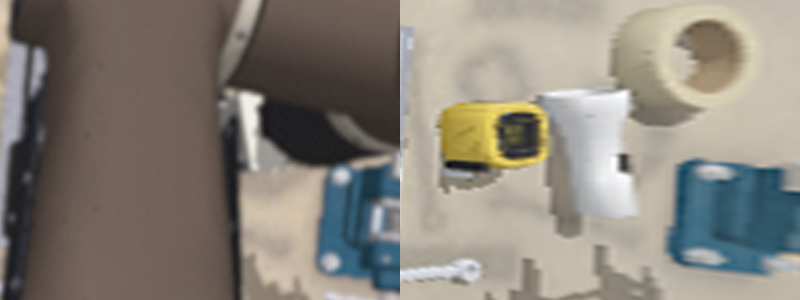

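The side view shows the torch at (590,150) and tape at (495,135) clear of the fingers. The arm hides them in the top view. Descending.

Call:
carry_out([
  [0.68, [-1, 3, 40], [0, 0, 0]],
  [0.68, [-1, 3, 60], [0, 0, 0]],
  [0.68, [-1, 3, 75], [0, 0, 0]],
  [0.68, [-1, 3, 82], [0, 0, 0]],
  [0.68, [-1, 3, 82], [0, 0, 0]],
  [0.4, [-1, 3, 82], [0, 0, 0]],
  [0.4, [-1, 3, 82], [0, 0, 0]],
  [0.4, [-1, 3, 82], [0, 0, 0]],
  [0.4, [-1, 3, 82], [0, 0, 0]],
  [0.4, [-1, 3, 82], [0, 0, 0]],
  [0.4, [-1, 3, 82], [0, 0, 0]],
], squeeze=20)

```text
time_s: 3.7
tcp_pos: [0.4656, -0.3087, 0.0082]
eef_rot: [180.0, -0.0, 9.5]
contact_force: [-0.8, 0.7, 0.1]
gripper_width: 0.0353
gripper_force: 0.0
```

```bash
python3 -c "
from h import *
s=r.get_state(); print(s['tcp_pos'],s['eef_rot'],s['gripper_width'],s['gripper_force']);print(go(480,0,120,-4.6))"
```

```text
[ 0.46562758 -0.30874743  0.00821257] [ 1.79992770e+02 -1.46835586e-02  9.51737919e+00] 0.03528978042662042 0.0
([65.3, -302.1, -111.8], [0.0001, -0.0003, 0.2464])
```

Opening is 35 mm with no grip force, so the torch isn't held. I'll look at it.

```bash
python3 -c "
from h import *
s=snap('2'); 
p=s['side'][0][90:210,200:380]
cv2.imwrite('pics/a2.png',cv2.cvtColor(cv2.resize(p,None,fx=4,fy=4,interpolation=cv2.INTER_CUBIC),cv2.COLOR_RGB2BGR))
print(proj('side',[[.4656,-.3087,.0082],[.4656,-.3087,.12],[.466,-.2876,.043]]))"
```

```text
[[285.88531898 140.08071145]
 [286.09243392 107.58942455]
 [286.16065293 133.38157602]]
```

View pics/a2.png

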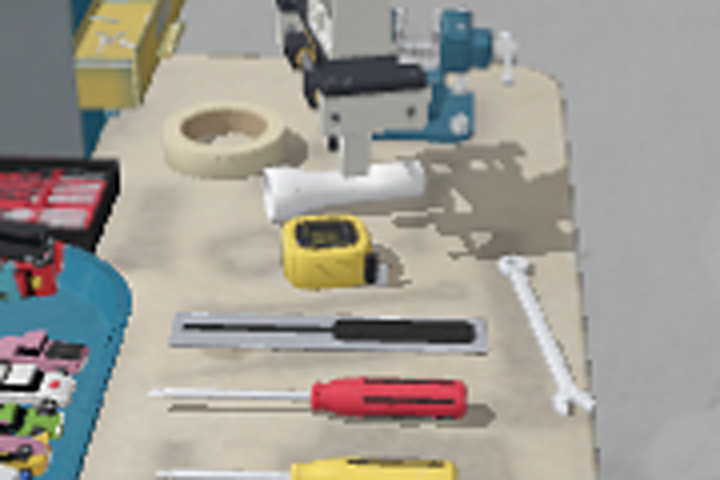

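```bash
python3 -c "
from h import *
for n,t in(('side','0'),('side','2'),('top','0')):
    f=np.load(n+t+'.npz'); d=f['d']; v,u=np.mgrid[0:420,0:560]; o,ry=rays(n,np.c_[u.ravel(),v.ravel()]); P=(o+ry*d.ravel()[:,None])
    m=(P[:,2]>.012)&(P[:,2]<.05)&(P[:,0]>.40)&(P[:,0]<.54)&(P[:,1]>-.36)&(P[:,1]<-.26)&(d.ravel()>0)
    Q=P[m]; print(n,t,len(Q),Q.mean(0).round(4),Q.min(0).round(4),Q.max(0).round(4))
    if n=='side':
        for vv in range(112,150,3): print(vv,[tuple((P[vv*560+uu]*1000).astype(int)) for uu in(280,287,289,291)])
" 
```

```text
side 0 372 [ 0.4696 -0.2988  0.0286] [ 0.4037 -0.3246  0.0124] [ 0.5295 -0.2763  0.0447]
112 [(np.int64(475), np.int64(-543), np.int64(1)), (np.int64(454), np.int64(-455), np.int64(39)), (np.int64(447), np.int64(-459), np.int64(37)), (np.int64(440), np.int64(-459), np.int64(37))]
115 [(np.int64(476), np.int64(-513), np.int64(2)), (np.int64(452), np.int64(-490), np.int64(12)), (np.int64(447), np.int64(-461), np.int64(25)), (np.int64(439), np.int64(-466), np.int64(22))]
118 [(np.int64(477), np.int64(-493), np.int64(0)), (np.int64(453), np.int64(-474), np.int64(8)), (np.int64(447), np.int64(-446), np.int64(21)), (np.int64(440), np.int64(-445), np.int64(21))]
121 [(np.int64(478), np.int64(-467), np.int64(0)), (np.int64(454), np.int64(-445), np.int64(10)), (np.int64(448), np.int64(-437), np.int64(13)), (np.int64(441), np.int64(-440), np.int64(12))]
124 [(np.int64(479), np.int64(-443), np.int64(0)), (np.int64(454), np.int64(-440), np.int64(0)), (np.int64(448), np.int64(-436), np.int64(3)), (np.int64(441), np.int64(-433), np.int64(4))]
127 [(np.int64(480), np.int64(-423), np.int64(-1)), (np
[... 3470 characters left out ...]
4(449), np.int64(-301), np.int64(15))]
142 [(np.int64(484), np.int64(-312), np.int64(0)), (np.int64(461), np.int64(-311), np.int64(0)), (np.int64(455), np.int64(-310), np.int64(0)), (np.int64(448), np.int64(-310), np.int64(0))]
145 [(np.int64(487), np.int64(-235), np.int64(30)), (np.int64(466), np.int64(-232), np.int64(32)), (np.int64(460), np.int64(-233), np.int64(31)), (np.int64(450), np.int64(-290), np.int64(0))]
148 [(np.int64(487), np.int64(-217), np.int64(30)), (np.int64(467), np.int64(-215), np.int64(31)), (np.int64(461), np.int64(-214), np.int64(31)), (np.int64(454), np.int64(-217), np.int64(29))]
top 0 409 [ 0.4687 -0.3063  0.0323] [ 0.4018 -0.333   0.0144] [ 0.5278 -0.2791  0.0471]
```

Depth shows the finger tips ending at z≈0.047 m, just above the torch, while the state reports the TCP at 0.008; x and y agree. So real heights are about 39 mm above the reported ones. I'll reopen, go down further in small steps and watch the force.

Call:
carry_out([
  [0.68, [0, 0, 0], [0, 0, 0]],
  [0.68, [0, 0, 0], [0, 0, 0]],
  [0.68, [0, 0, 0], [0, 0, 0]],
  [0.68, [0, 0, 5], [0, 0, 0]],
  [0.68, [0, 0, 10], [0, 0, 0]],
  [0.68, [0, 0, 15], [0, 0, 0]],
  [0.68, [0, 0, 20], [0, 0, 0]],
  [0.68, [0, 0, 20], [0, 0, 0]],
  [0.68, [0, 0, 20], [0, 0, 0]],
])

```text
time_s: 4.7
tcp_pos: [0.4654, -0.3087, -0.0122]
eef_rot: [-180.0, 0.0, 9.5]
contact_force: [-0.1, 0.0, -0.1]
gripper_width: 0.0597
gripper_force: 0.0
```

```bash
cat >> h.py <<'E'
def cloud(n,d):
    v,u=np.mgrid[0:420,0:560]; o,ry=rays(n,np.c_[u.ravel(),v.ravel()]); return (o+ry*d.ravel()[:,None])*1000
E
python3 -c "
from h import *
s=snap('3'); P=cloud('side',s['side'][1])
for vv in range(112,150,2): print(vv,[tuple(P[vv*560+uu].round().astype(int).tolist()) for uu in(284,287,290)])
q=s['side'][0][90:170,240:330]; cv2.imwrite('pics/a3.png',cv2.cvtColor(cv2.resize(q,None,fx=6,fy=6,interpolation=cv2.INTER_CUBIC),cv2.COLOR_RGB2BGR))
t=r.get_state(); print(t['tcp_pos'],t['contact_force'],t['gripper_width'])"
```

```text
112 [(475, -241, 136), (466, -242, 135), (458, -241, 135)]
114 [(476, -229, 135), (467, -226, 136), (458, -230, 134)]
116 [(476, -218, 134), (468, -216, 134), (459, -214, 135)]
118 [(477, -212, 131), (468, -212, 130), (459, -213, 130)]
120 [(477, -210, 125), (468, -208, 126), (459, -215, 122)]
122 [(477, -211, 119), (468, -211, 119), (459, -217, 115)]
124 [(476, -220, 108), (467, -218, 109), (459, -222, 107)]
126 [(476, -214, 105), (467, -218, 102), (458, -223, 100)]
128 [(476, -220, 95), (467, -219, 96), (459, -218, 96)]
130 [(470, -342, 28), (465, -260, 69), (456, -257, 70)]
132 [(472, -313, 35), (465, -259, 62), (456, -263, 60)]
134 [(472, -306, 32), (465, -259, 55), (456, -262, 54)]
136 [(472, -295, 30), (465, -260, 48), (456, -261, 48)]
138 [(472, -293, 24), (465, -265, 39), (455, -265, 38)]
140 [(472, -292, 17), (465, -263, 33), (455, -265, 32)]
142 [(471, -316, -3), (462, -311, 0), (452, -309, 1)]
144 [(475, -245, 29), (466, -241, 31), (453, -297, 0)]
146 [(476, -227, 32), (466, -229, 31), (457, -232, 29)]
148 [(476, -215, 32), (467, -215, 32), (458, -218, 29)]
[ 0.46571052 -0.30872119 -0.0118336 ] [-0.18388235 -0.10940094 -0.34589954] 0.05946078744290732
```

View pics/a3.png

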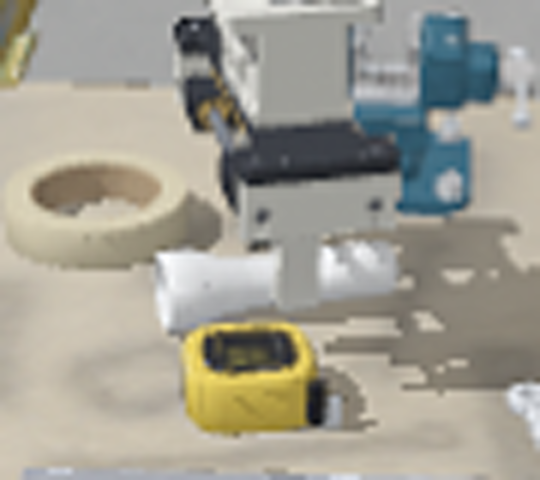

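The near finger (298,290) is now in front of the torch with its tip at about z=30 mm, against -12 reported, so the offset is about 40 mm. Going down 18 mm more, then gripping.

Call:
carry_out([
  [0.68, [0, 0, 9], [0, 0, 0]],
  [0.68, [0, 0, 18], [0, 0, 0]],
  [0.68, [0, 0, 18], [0, 0, 0]],
  [0.4, [0, 0, 18], [0, 0, 0]],
  [0.4, [0, 0, 18], [0, 0, 0]],
  [0.4, [0, 0, 18], [0, 0, 0]],
  [0.4, [0, 0, 18], [0, 0, 0]],
  [0.4, [0, 0, 18], [0, 0, 0]],
], squeeze=20)

```text
time_s: 5.6
tcp_pos: [0.4657, -0.3088, -0.0298]
eef_rot: [180.0, -0.0, 9.5]
contact_force: [-0.7, 0.2, -1.0]
gripper_width: 0.0431
gripper_force: 19.8
```

```bash
python3 -c "
from h import *
s=r.get_state(); print(s['tcp_pos'],s['eef_rot'],s['gripper_width'],s['gripper_force']);print(go(500,-150,80,-4.6))"
```

```text
[ 0.46573992 -0.30876855 -0.02976533] [ 1.79987911e+02 -2.25069191e-02  9.52405694e+00] 0.04312729331774852 19.824759364128113
([60.1, -150.9, -109.8], [0.0002, -0.0004, 0.2465])
```

Call:
carry_out([
  [0.4, [0, 0, -40], [0, 0, 0]],
  [0.4, [0, 0, -80], [0, 0, 0]],
  [0.4, [60, -151, -110], [0, 0, 0.246]],
  [0.4, [60, -151, -110], [0, 0, 0.246]],
  [0.4, [60, -151, -110], [0, 0, 0.246]],
  [0.4, [60, -151, -110], [0, 0, 0.246]],
  [0.4, [60, -151, -110], [0, 0, 0.246]],
  [0.4, [60, -151, -110], [0, 0, 0.246]],
])

```text
time_s: 6.4
tcp_pos: [0.4996, -0.1493, 0.08]
eef_rot: [-180.0, 0.0, -4.5]
contact_force: [-0.2, -0.4, -2.2]
gripper_width: 0.0431
gripper_force: 19.8
```

```bash
python3 -c "
from h import *
s=r.get_state(); print(s['tcp_pos'],s['eef_rot'],s['gripper_width'],s['gripper_force']);print(go(542.6,433,60,-4.6))"
```

```text
[ 0.49956825 -0.14925359  0.08004976] [-1.79990486e+02  9.04192866e-03 -4.49076430e+00] 0.043062838243176575 19.826509058475494
([-2.7, -583.8, 20.1], [-0.0002, 0.0002, 0.0019])
```

Call:
carry_out([
  [0.4, [-3, -584, 0], [0, 0, 0.002]],
  [0.4, [-3, -584, 0], [0, 0, 0.002]],
  [0.4, [-3, -584, 0], [0, 0, 0.002]],
  [0.4, [-3, -584, 0], [0, 0, 0.002]],
  [0.4, [-3, -584, 0], [0, 0, 0.002]],
  [0.4, [-3, -584, 0], [0, 0, 0.002]],
  [0.4, [-3, -584, 0], [0, 0, 0.002]],
  [0.4, [-3, -584, 0], [0, 0, 0.002]],
  [0.4, [-3, -584, 0], [0, 0, 0.002]],
  [0.4, [-3, -584, 0], [0, 0, 0.002]],
  [0.4, [-3, -584, 0], [0, 0, 0.002]],
  [0.4, [-3, -584, 0], [0, 0, 0.002]],
])

```text
time_s: 7.6
tcp_pos: [0.5439, 0.4342, 0.0789]
eef_rot: [179.9, 0.0, -4.7]
contact_force: [-0.1, -0.4, -2.2]
gripper_width: 0.043
gripper_force: 19.8
```

Call:
carry_out([
  [0.4, [0, 0, 0], [0, 0, 0]],
  [0.4, [0, 0, 0], [0, 0, 0]],
  [0.4, [0, 0, 0], [0, 0, 0]],
])

```text
time_s: 7.9
tcp_pos: [0.5435, 0.4308, 0.0793]
eef_rot: [179.9, 0.1, -4.8]
contact_force: [-0.2, -0.9, -1.9]
gripper_width: 0.0426
gripper_force: 19.8
```

```bash
python3 -c "
from h import *
s=snap('4')['side'][0]; t=r.get_state(); print(t['tcp_pos']*1000,t['eef_rot']); print(go(542.6,433,-15,-4.6)); 
q=s[230:420,170:380]; cv2.imwrite('pics/a4.png',cv2.cvtColor(cv2.resize(q,None,fx=3,fy=3,interpolation=cv2.INTER_CUBIC),cv2.COLOR_RGB2BGR))"
```

```text
[543.68551732 430.99704003  80.04811467] [ 1.79978248e+02  1.62711016e-02 -4.77723356e+00]
([-1.2, -1.9, 95.0], [0.0004, 0.0003, -0.0031])
```

View pics/a4.png

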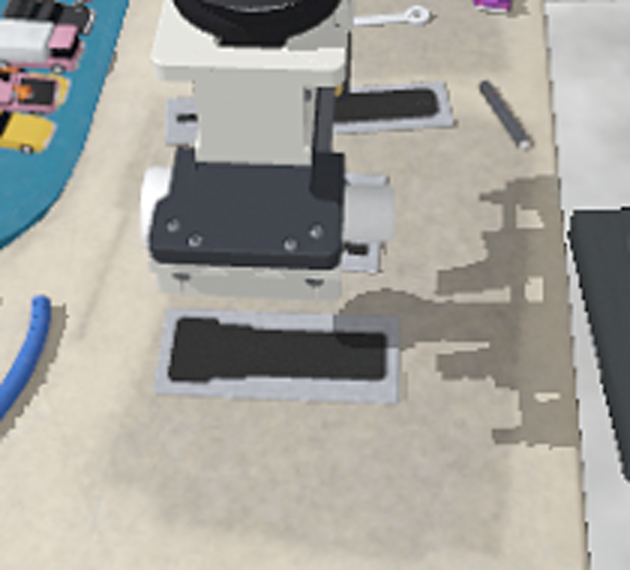

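The torch is held across the gripper (lens at 155,200; tail at 370,210) above its pad (280,355). Lowering, with the last part slow.

Call:
carry_out([
  [0.4, [-1, -2, 40], [0, 0, -0.003]],
  [0.4, [-1, -2, 75], [0, 0, -0.003]],
  [0.4, [-1, -2, 95], [0, 0, -0.003]],
  [0.4, [-1, -2, 98], [0, 0, -0.003]],
  [0.4, [-1, -2, 101], [0, 0, -0.003]],
  [0.4, [-1, -2, 103], [0, 0, -0.003]],
  [0.4, [-1, -2, 104.5], [0, 0, -0.003]],
  [0.4, [-1, -2, 104.5], [0, 0, -0.003]],
])

```text
time_s: 8.8
tcp_pos: [0.5429, 0.435, -0.0234]
eef_rot: [-179.9, -0.0, -4.5]
contact_force: [-0.1, -0.6, -1.7]
gripper_width: 0.0431
gripper_force: 19.8
```

```bash
python3 -c "
from h import *
t=r.get_state(); print(t['tcp_pos']*1000,t['eef_rot'],t['contact_force'])"
```

```text
[542.87019598 435.03469627 -23.44384437] [-1.79927407e+02 -4.63478383e-02 -4.51880357e+00] [-0.11102639 -0.64524892 -1.71940318]
```

Call:
carry_out([
  [0.4, [0, 2, 1], [0, 0, 0]],
  [0.4, [0, 2, 2], [0, 0, 0]],
  [0.4, [0, 2, 2], [0, 0, 0]],
  [0.4, [0, 2, 2], [0, 0, 0]],
])

```text
time_s: 9.2
tcp_pos: [0.5424, 0.4326, -0.0257]
eef_rot: [-180.0, -0.0, -4.5]
contact_force: [-2.5, -2.4, 4.3]
gripper_width: 0.0433
gripper_force: 19.8
```

```bash
python3 -c "
from h import *
t=r.get_state(); print(t['tcp_pos']*1000,t['eef_rot'],t['contact_force'])"
```

```text
[542.41112618 432.60192609 -25.72827038] [-1.79993087e+02 -1.67370752e-02 -4.50530921e+00] [-2.5405058  -2.43204795  4.2682896 ]
```

Touchdown. Releasing and rising.

Call:
carry_out([
  [0.64, [0, 0, 0], [0, 0, 0]],
  [0.64, [0, 0, 0], [0, 0, 0]],
  [0.64, [0, 0, 0], [0, 0, 0]],
  [0.64, [0, 0, -20], [0, 0, 0]],
  [0.64, [0, 0, -60], [0, 0, 0]],
  [0.64, [0, 0, -105], [0, 0, 0]],
  [0.64, [0, 0, -105], [0, 0, 0]],
  [0.64, [0, 0, -105], [0, 0, 0]],
])

```text
time_s: 10.0
tcp_pos: [0.5429, 0.4335, 0.0802]
eef_rot: [-179.8, -0.1, -4.5]
contact_force: [0.2, -1.1, -0.7]
gripper_width: 0.056
gripper_force: 0.0
```

```bash
python3 -c "
from h import *
t=r.get_state(); print(t['tcp_pos']*1000); print('A',go(483,-150,80,4.7))"
```

```text
[542.92112926 433.5476933   80.22219766]
A ([-13.8, 586.5, -1.5], [-0.0028, -0.0019, -0.1608])
```

Call:
carry_out([
  [0.64, [-14, 587, -2], [0, 0, -0.161]],
  [0.64, [-14, 587, -2], [0, 0, -0.161]],
  [0.95, [-14, 587, -2], [0, 0, -0.161]],
  [0.95, [-14, 587, -2], [0, 0, -0.161]],
  [0.95, [-14, 587, -2], [0, 0, -0.161]],
  [0.95, [-14, 587, -2], [0, 0, -0.161]],
  [0.95, [-14, 587, -2], [0, 0, -0.161]],
  [0.95, [-14, 587, -2], [0, 0, -0.161]],
  [0.95, [-14, 587, -2], [0, 0, -0.161]],
  [0.95, [-14, 587, -2], [0, 0, -0.161]],
  [0.95, [-14, 587, -2], [0, 0, -0.161]],
  [0.95, [-14, 587, -2], [0, 0, -0.161]],
])

```text
time_s: 11.2
tcp_pos: [0.4805, -0.1538, 0.0795]
eef_rot: [-180.0, 0.1, 4.7]
contact_force: [1.3, 0.2, 0.8]
gripper_width: 0.0829
gripper_force: 0.0
```

```bash
python3 -c "
from h import *
p=snap('5')['top'][0]
a,o,m=meas('top',p,.0255,(.44,.63,.385,.475),'white'); print('torch',a+OFF)
a,o,m=meas('top',p,.004,(.44,.63,.385,.475),'pad'); print('pad',a+OFF)
cv2.imwrite('pics/a5.png',cv2.cvtColor(ortho('top',p,.004,.4,.66,.28,.50,2000),cv2.COLOR_RGB2BGR))
t=r.get_state(); print(t['tcp_pos']*1000,t['eef_rot']); print('A',go(483,-215,40,4.7))"
```

```text
torch [539.55002441 426.6000061   -3.         144.          61.59999847]
pad [542.74997559 433.1000061   -3.         148.          62.59999847]
[ 480.23445611 -154.91797411   79.20233831] [-1.79997685e+02  1.55078286e-01  4.44741210e+00]
A ([-1.8, 60.1, 39.2], [-0.0, 0.0027, -0.0044])
```

View pics/a5.png

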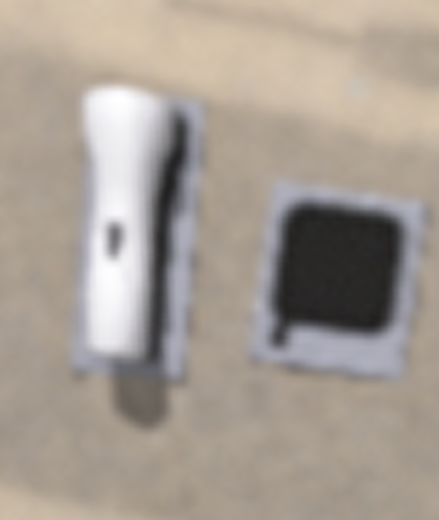

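The torch lies on its pad. Parallax in this 4 mm plane shifts it, so I'll measure it at axis height with a brighter threshold.

```bash
cat >> h.py <<'E'
def torch(p,b=(.44,.63,.385,.48),z=.0255,th=185):
    X0,X1,Y0,Y1=b; o=ortho("top",p,z,X0,X1,Y0,Y1,2000); return rect(o.min(2)>th,X1,Y1,2000)+OFF
E
python3 -c "
from h import *
p=np.load('top5.npz')['p']
for th in(170,185,200): print(th,torch(p,th=th),torch(np.load('top0.npz')['p'],BOX['L'],.0215,th))"
```

```text
170 [ 5.47150000e+02  4.33299988e+02 -3.00000012e-01  1.33100006e+02
  4.20000000e+01] [ 469.2500061  -308.1000061     7.          130.3999939    40.70000076]
185 [547.44998779 433.70001221   0.         131.5         38.5       ] [ 469.65       -308.3999939     6.9000001   128.19999695   36.70000076]
200 [547.44998779 434.29998779   0.         129.5         35.5       ] [ 470.2500061  -309.            6.69999981  125.30000305   32.59999847]
```

```bash
cat >> h.py <<'E'
def ext(n,d,c,yaw,zlo,zhi=60,hx=90,hy=40):
    P=cloud(n,d); a=np.radians(yaw); q=(P[:,:2]-np.array(c))@np.array([[np.cos(a),-np.sin(a)],[np.sin(a),np.cos(a)]])
    m=(d.ravel()>0)&(abs(q[:,0])<hx)&(abs(q[:,1])<hy)&(P[:,2]>zlo)&(P[:,2]<zhi); Q=q[m]
    lo,hi=np.percentile(Q,[.5,99.5],axis=0); k=np.polyfit(Q[:,0],Q[:,1],1); return np.round([*lo,*hi,*(lo+hi)/2,np.degrees(k[0])],1)
E
python3 -c "
from h import *
for n in('top','side'):
    o=OFF[:2]*(-1 if n=='top' else 1)
    print(n,ext(n,np.load(n+'0.npz')['d'],np.array([465.7,-308.7])+o,9.5,12),ext(n,np.load(n+'5.npz')['d'],np.array([542.6,432.6])+o,-4.5,16))"
```

```text
top [-62.7 -13.8  62.4  21.1  -0.1   3.6   2.3] [-63.5 -18.8  62.8  20.7  -0.4   1.    0.6]
side [-62.3 -18.9  61.4  21.7  -0.5   1.4   2.8] [-64.2 -13.1  60.8  21.5  -1.7   4.2   2.8]
```

The torch is centred to about 1 mm. Next is the tape.

Call:
carry_out([
  [0.97, [-1, 61, 30], [0, 0, 0]],
  [0.97, [-1, 61, 40], [0, 0, 0]],
  [0.97, [-1, 61, 40], [0, 0, 0]],
  [0.97, [-1, 61, 40], [0, 0, 0]],
  [0.97, [-1, 61, 40], [0, 0, 0]],
])

```text
time_s: 11.8
tcp_pos: [0.4865, -0.2116, 0.0408]
eef_rot: [180.0, -0.0, 4.8]
contact_force: [-0.4, 0.3, 1.0]
gripper_width: 0.0848
gripper_force: 0.0
```

```bash
python3 -c "
from h import *
t=r.get_state(); print(t['tcp_pos']*1000,t['gripper_width'],t['eef_rot'],t['qd'].round(1)); print('A',go(483,-215,-32,4.7))
p=np.load('top0.npz')['p']
print(meas('top',p,.031,(.42,.53,-.28,-.165),'yel')[0]+OFF)
for n in('top','side'): print(ext(n,np.load(n+'0.npz')['d'],np.array([483.2,-215])+OFF[:2]*(-1 if n=='top' else 1),4.7,15,60,50,48))"
```

```text
[ 486.45039881 -211.64759243   40.77358591] 0.0848357301033929 [ 1.79995465e+02 -6.38507969e-03  4.75238234e+00] [ 0.3 -0.7  0.3 -0.   0.1  0.2]
A ([-3.7, 3.0, 72.8], [0.0001, -0.0001, 0.0009])
[ 483.15       -214.8999939     4.69999981   66.40000153   63.90000153]
[-31.7 -32.6  33.8  30.4   1.1  -1.1  -4.5]
[-35.7 -33.1  33.4  31.2  -1.2  -0.9  -6.2]
```

Call:
carry_out([
  [0.97, [-4, 3, 10], [0, 0, 0]],
  [0.97, [-4, 3, 35], [0, 0, 0]],
  [0.97, [-4, 3, 55], [0, 0, 0]],
  [0.97, [-4, 3, 65], [0, 0, 0]],
  [0.97, [-4, 3, 73], [0, 0, 0]],
  [0.97, [-4, 3, 73], [0, 0, 0]],
  [0.6, [-4, 3, 73], [0, 0, 0]],
  [0.6, [-4, 3, 73], [0, 0, 0]],
  [0.6, [-4, 3, 73], [0, 0, 0]],
  [0.6, [-4, 3, 73], [0, 0, 0]],
  [0.6, [-4, 3, 73], [0, 0, 0]],
], squeeze=30)

```text
time_s: 12.9
tcp_pos: [0.483, -0.2158, -0.0317]
eef_rot: [180.0, -0.1, 4.7]
contact_force: [-1.3, -0.2, 5.8]
gripper_width: 0.0635
gripper_force: 30.0
```

```bash
python3 -c "
from h import *
t=r.get_state(); print(t['tcp_pos']*1000,t['gripper_width'],t['gripper_force'],t['eef_rot']); print('A',go(500,-100,60,-8))"
```

```text
[ 483.03651569 -215.8026963   -31.74690282] 0.06352945530255265 30.000962018966675 [ 1.79978197e+02 -7.14401127e-02  4.71922586e+00]
A ([26.5, -114.0, -91.8], [0.0002, -0.0013, 0.222])
```

Call:
carry_out([
  [0.6, [0, 0, -40], [0, 0, 0]],
  [0.6, [0, 0, -75], [0, 0, 0]],
  [0.6, [27, -114, -92], [0, 0, 0.225]],
  [0.6, [27, -114, -92], [0, 0, 0.225]],
  [0.6, [27, -114, -92], [0, 0, 0.225]],
  [0.6, [27, -114, -92], [0, 0, 0.225]],
  [0.6, [27, -114, -92], [0, 0, 0.225]],
  [0.6, [27, -114, -92], [0, 0, 0.225]],
])

```text
time_s: 13.7
tcp_pos: [0.4993, -0.1002, 0.0591]
eef_rot: [180.0, 0.1, -8.2]
contact_force: [0.3, 0.2, -1.5]
gripper_width: 0.0636
gripper_force: 30.0
```

```bash
python3 -c "
from h import *
t=r.get_state(); print(t['tcp_pos']*1000,t['gripper_width'],t['eef_rot'],t['contact_force']); print('A',go(526.3,332.1,60,-8.2))"
```

```text
[ 499.34785919 -100.209635     59.13761825] 0.06363277794945292 [ 1.79990744e+02  6.00621946e-02 -8.20239800e+00] [ 0.27903998  0.15383154 -1.51043548]
A ([-35.0, -431.7, -0.9], [0.0002, 0.001, -0.0])
```

Call:
carry_out([
  [0.6, [-35, -432, -1], [0, 0, 0]],
  [0.6, [-35, -432, -1], [0, 0, 0]],
  [0.6, [-35, -432, -1], [0, 0, 0]],
  [0.6, [-35, -432, -1], [0, 0, 0]],
  [0.6, [-35, -432, -1], [0, 0, 0]],
  [0.6, [-35, -432, -1], [0, 0, 0]],
  [0.6, [-35, -432, -1], [0, 0, 0]],
  [0.6, [-35, -432, -1], [0, 0, 0]],
  [0.6, [-35, -432, -1], [0, 0, 0]],
  [0.6, [-35, -432, -1], [0, 0, 0]],
  [0.6, [-35, -432, -1], [0, 0, 0]],
  [0.6, [-35, -432, -1], [0, 0, 0]],
])

```text
time_s: 14.9
tcp_pos: [0.5267, 0.3311, 0.0599]
eef_rot: [179.9, 0.1, -8.3]
contact_force: [0.3, -0.5, -2.7]
gripper_width: 0.0634
gripper_force: 30.0
```

Call:
carry_out([
  [0.6, [0, 0, 40], [0, 0, 0]],
  [0.6, [0, 0, 65], [0, 0, 0]],
  [0.6, [0, 0, 77], [0, 0, 0]],
  [0.6, [0, 0, 77], [0, 0, 0]],
  [0.6, [0, 0, 77], [0, 0, 0]],
  [0.6, [0, 0, 77], [0, 0, 0]],
])

```text
time_s: 15.5
tcp_pos: [0.5278, 0.3334, -0.0148]
eef_rot: [-179.9, -0.1, -8.2]
contact_force: [0.1, 0.1, -2.6]
gripper_width: 0.0638
gripper_force: 30.0
```

```bash
python3 -c "
from h import *
t=r.get_state(); print(t['tcp_pos']*1000,t['gripper_width'],t['eef_rot'],t['contact_force']); print('A',go(526.3,332.1,-27.8,-8.2))"
```

```text
[527.84468878 333.41844186 -14.80027059] 0.06378151731934638 [-1.79884978e+02 -9.09063560e-02 -8.18541836e+00] [ 0.14941156  0.08570891 -2.58012276]
A ([-1.4, 1.6, 13.0], [-0.002, -0.0016, 0.0003])
```

Call:
carry_out([
  [0.6, [-1, 1, 4], [0, 0, 0]],
  [0.6, [-1, 1, 8], [0, 0, 0]],
  [0.6, [-1, 1, 11], [0, 0, 0]],
  [0.6, [-1, 1, 12], [0, 0, 0]],
  [0.6, [-1, 1, 13], [0, 0, 0]],
  [0.6, [-1, 1, 13], [0, 0, 0]],
  [0.6, [-1, 1, 13], [0, 0, 0]],
])

```text
time_s: 16.2
tcp_pos: [0.5257, 0.332, -0.0277]
eef_rot: [-180.0, -0.0, -8.1]
contact_force: [-6.0, -1.7, 13.0]
gripper_width: 0.0636
gripper_force: 30.0
```

```bash
python3 -c "
from h import *
t=r.get_state(); print(t['tcp_pos']*1000,t['gripper_width'],t['eef_rot'],t['contact_force']); print('A',go(526.3,332.1,-27.8,-8.2))"
```

```text
[525.67748656 331.99148211 -27.73542269] 0.06355537253567956 [-1.79991309e+02 -2.89723306e-02 -8.14785689e+00] [-6.00599172 -1.70921756 12.95475632]
A ([0.6, -0.2, 0.1], [-0.0002, -0.0005, 0.0009])
```

Call:
carry_out([
  [0.86, [0, 0, -0.5], [0, 0, 0]],
  [0.86, [0, 0, -0.5], [0, 0, 0]],
  [0.86, [0, 0, -0.5], [0, 0, 0]],
  [0.86, [0, 0, -20], [0, 0, 0]],
  [0.86, [0, 0, -60], [0, 0, 0]],
  [0.86, [0, 0, -88], [0, 0, 0]],
  [0.86, [0, 0, -88], [0, 0, 0]],
  [0.86, [0, 0, -88], [0, 0, 0]],
])

```text
time_s: 17.0
tcp_pos: [0.5259, 0.3323, 0.0591]
eef_rot: [-179.9, -0.0, -8.2]
contact_force: [-0.4, -1.0, -0.9]
gripper_width: 0.0754
gripper_force: 0.0
```

```bash
cat >> h.py <<'E'
def along(c,yaw,s): return np.array(c)+s*np.array([np.cos(np.radians(yaw)),np.sin(np.radians(yaw))])
E
python3 -c "
from h import *
# driver axis from handle + full extents in both views
for n in('top','side'):
    p=np.load(n+'0.npz')['p']
    for k in'ls':
        X0,X1,Y0,Y1=BOX[k]; _,o,m=meas(n,p,.014,BOX[k],'tool')
        m=cv2.morphologyEx(m.astype(np.uint8),cv2.MORPH_CLOSE,np.ones((25,25)))
        I,J=np.where(m); P=np.c_[X1*1000-I/2,Y1*1000-J/2]
        mids=[(x,P[(abs(P[:,0]-x)<2),1].mean()) for x in np.arange(410,610,8) if (abs(P[:,0]-x)<2).sum()>20]
        f=np.polyfit(*np.array(mids).T,1); print(n,k,'x',np.percentile(P[:,0],[.2,99.8]).round(1),'yaw',np.degrees(np.arctan(f[0])).round(2),'y@505',np.polyval(f,505).round(1))
t=r.get_state(); print(t['tcp_pos']*1000); print('A',go(*along([508,57.5],-4.4,-41),60,-4.4))"
```

```text
top l x [400.5 606.5] yaw -4.77 y@505 -31.5
top s x [415.5 600. ] yaw -5.44 y@505 55.3
side l x [399.5 609. ] yaw -5.44 y@505 -29.9
side s x [411.5 600. ] yaw -5.3 y@505 57.8
[525.87750149 332.28426108  59.0653574 ]
A ([-19.5, 277.2, -1.3], [-0.0014, -0.0007, -0.0662])
```

```bash
python3 -c "
from h import *
print(along([508,56.3],-5.4,-41),along([504,-30.6],-5.1,-54)); print('A',go(*along([508,56.3],-5.4,-41),50,-5.4))"
```

```text
[467.18195945  60.15844085] [450.21378247 -25.79970797]
A ([-19.3, 277.7, 8.7], [-0.0014, -0.0006, -0.0487])
```

Call:
carry_out([
  [0.55, [-19, 278, 0], [0, 0, -0.049]],
  [0.55, [-19, 278, 0], [0, 0, -0.049]],
  [0.55, [-19, 278, 0], [0, 0, -0.049]],
  [0.55, [-19, 278, 0], [0, 0, -0.049]],
  [0.55, [-19, 278, 0], [0, 0, -0.049]],
  [0.55, [-19, 278, 0], [0, 0, -0.049]],
  [0.55, [-19, 278, 9], [0, 0, -0.049]],
  [0.55, [-19, 278, 9], [0, 0, -0.049]],
  [0.55, [-19, 278, 9], [0, 0, -0.049]],
])

```text
time_s: 17.9
tcp_pos: [0.4673, 0.0597, 0.0489]
eef_rot: [179.9, 0.1, -5.4]
contact_force: [0.3, 0.5, 0.3]
gripper_width: 0.0485
gripper_force: 0.0
```

```bash
python3 -c "
from h import *
p=snap('6')['top'][0]
# tape now: yellow frame at top height 35 mm vs pad
print('tape',meas('top',p,.035,(.46,.60,.275,.395),'yel')[0]+OFF)
for n in('top','side'): print(ext(n,np.load(n+'6.npz')['d'],np.array([526.4,332.1])+OFF[:2]*(-1 if n=='top' else 1),-8.2,19,60,50,48))
cv2.imwrite('pics/a6.png',cv2.cvtColor(ortho('top',p,.004,.4,.66,.18,.50,2000),cv2.COLOR_RGB2BGR))
t=r.get_state(); print(t['tcp_pos']*1000); print('A',go(467.2,60.2,-32,-5.4))"
```

```text
tape [525.05002441 328.70001221  -8.30000019  65.69999695  64.59999847]
[-33.8 -33.   33.   29.8  -0.4  -1.6  -3.6]
[-37.9 -29.8  32.1  30.6  -2.9   0.4  -5.2]
[467.56955725  60.25169404  49.27573611]
A ([-0.3, 0.1, 81.3], [0.0004, 0.0005, 0.0016])
```

View pics/a6.png

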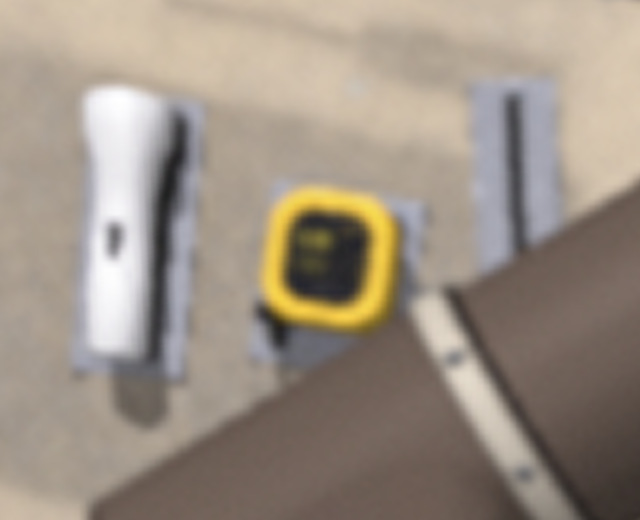

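The torch (130,220) and tape (330,260) lie on their pads; the tape looks good, and I'll recheck it once the arm is clear. Next is the short driver.

Call:
carry_out([
  [0.55, [0, 0, 35], [0, 0, 0]],
  [0.55, [0, 0, 60], [0, 0, 0]],
  [0.55, [0, 0, 75], [0, 0, 0]],
  [0.55, [0, 0, 82], [0, 0, 0]],
  [0.55, [0, 0, 82], [0, 0, 0]],
  [0.2, [0, 0, 82], [0, 0, 0]],
  [0.2, [0, 0, 82], [0, 0, 0]],
  [0.2, [0, 0, 82], [0, 0, 0]],
  [0.2, [0, 0, 82], [0, 0, 0]],
  [0.2, [0, 0, 82], [0, 0, 0]],
  [0.2, [0, 0, 82], [0, 0, 0]],
], squeeze=20)

```text
time_s: 19.1
tcp_pos: [0.4679, 0.0598, -0.0317]
eef_rot: [-180.0, -0.1, -5.4]
contact_force: [-2.4, 0.6, 7.3]
gripper_width: 0.0269
gripper_force: 20.0
```

```bash
python3 -c "
from h import *
t=r.get_state(); print(t['tcp_pos']*1000,t['gripper_width'],t['gripper_force'],t['eef_rot']);c=along([521.3,241.3],2.75,-41); print(c,'A',go(*c,30,2.75))"
```

```text
[467.86281203  59.80638746 -31.71666883] 0.026881066773022117 19.993842244148254 [-1.79956062e+02 -6.65569082e-02 -5.36231116e+00]
[480.34721615 239.33289673] A ([-4.3, -180.0, -61.6], [-0.0007, -0.0012, -0.1416])
```

Call:
carry_out([
  [0.2, [0, 0, -40], [0, 0, 0]],
  [0.2, [0, 0, -62], [0, 0, 0]],
  [0.2, [-4, -180, -62], [0, 0, -0.142]],
  [0.2, [-4, -180, -62], [0, 0, -0.142]],
  [0.2, [-4, -180, -62], [0, 0, -0.142]],
  [0.2, [-4, -180, -62], [0, 0, -0.142]],
  [0.2, [-4, -180, -62], [0, 0, -0.142]],
  [0.2, [-4, -180, -62], [0, 0, -0.142]],
  [0.2, [-4, -180, -62], [0, 0, -0.142]],
  [0.2, [-4, -180, -62], [0, 0, -0.142]],
])

```text
time_s: 20.1
tcp_pos: [0.48, 0.2379, 0.0296]
eef_rot: [180.0, 0.0, 2.7]
contact_force: [0.9, 0.4, -1.4]
gripper_width: 0.0265
gripper_force: 20.0
```

```bash
python3 -c "
from h import *
t=r.get_state(); print(t['tcp_pos']*1000,t['eef_rot'],t['contact_force'],t['gripper_width']); print('A',go(481,239.3,-27.7,2.75))"
```

```text
[479.97841635 237.93244131  29.55923285] [1.79987801e+02 2.05369892e-02 2.69376680e+00] [ 0.87098372  0.41724833 -1.44838556] 0.026459703956621596
A ([1.1, -1.3, 57.3], [0.0002, 0.0004, -0.001])
```

Call:
carry_out([
  [0.2, [1, -1.3, 30], [0, 0, 0]],
  [0.2, [1, -1.3, 45], [0, 0, 0]],
  [0.2, [1, -1.3, 49], [0, 0, 0]],
  [0.2, [1, -1.3, 52], [0, 0, 0]],
  [0.2, [1, -1.3, 55], [0, 0, 0]],
  [0.2, [1, -1.3, 57], [0, 0, 0]],
  [0.2, [1, -1.3, 57], [0, 0, 0]],
  [0.2, [1, -1.3, 57], [0, 0, 0]],
])

```text
time_s: 20.9
tcp_pos: [0.4813, 0.2406, -0.0271]
eef_rot: [-180.0, -0.0, 2.8]
contact_force: [-0.3, -0.2, -1.3]
gripper_width: 0.0269
gripper_force: 20.0
```

```bash
python3 -c "
from h import *
t=r.get_state(); print(t['tcp_pos']*1000,t['eef_rot'],t['contact_force'],t['gripper_width']); print('A',go(481,239.3,-27.7,2.75))"
```

```text
[481.31452146 240.5959334  -27.05113389] [-1.79976053e+02 -2.81500193e-02  2.76779703e+00] [-0.30800865 -0.18272011 -1.26377567] 0.026889336772431598
A ([-0.4, 1.3, 0.6], [-0.0004, -0.0005, 0.0003])
```

Not quite touching yet. Lowering 1 mm, then releasing, rising and moving on toward the long driver.

Call:
carry_out([
  [0.2, [0, 1, 0.7], [0, 0, 0]],
  [0.2, [0, 1, 1], [0, 0, 0]],
  [0.2, [0, 1, 1], [0, 0, 0]],
  [0.45, [0, 1, 1], [0, 0, 0]],
  [0.45, [0, 1, 1], [0, 0, 0]],
  [0.45, [0, 1, 1], [0, 0, 0]],
  [0.45, [0, 1, -20], [0, 0, 0]],
  [0.45, [0, 1, -60], [0, 0, 0]],
  [0.45, [0, 1, -80], [0, 0, 0]],
  [0.45, [0, 1, -80], [0, 0, 0]],
])

```text
time_s: 21.9
tcp_pos: [0.483, 0.2409, 0.0558]
eef_rot: [-179.8, -0.3, 2.8]
contact_force: [0.4, -0.1, -1.0]
gripper_width: 0.0392
gripper_force: 0.0
```

```bash
python3 -c "
from h import *
t=r.get_state(); print(t['tcp_pos']*1000); print('A',go(450.2,-25.8,50,-5.1))"
```

```text
[482.99230042 240.92813202  55.75888431]
A ([-45.8, 264.8, 4.6], [-0.0039, -0.0043, 0.1378])
```

Call:
carry_out([
  [0.55, [-44, 265, 0], [0, 0, 0.137]],
  [0.55, [-44, 265, 0], [0, 0, 0.137]],
  [0.55, [-44, 265, 0], [0, 0, 0.137]],
  [0.55, [-44, 265, 0], [0, 0, 0.137]],
  [0.55, [-44, 265, 0], [0, 0, 0.137]],
  [0.55, [-44, 265, 0], [0, 0, 0.137]],
  [0.55, [-44, 265, 3], [0, 0, 0.137]],
  [0.55, [-44, 265, 3], [0, 0, 0.137]],
  [0.55, [-44, 265, 3], [0, 0, 0.137]],
  [0.55, [-44, 265, 3], [0, 0, 0.137]],
])

```text
time_s: 22.9
tcp_pos: [0.4502, -0.0266, 0.0494]
eef_rot: [180.0, 0.0, -5.0]
contact_force: [-0.2, 0.2, -0.0]
gripper_width: 0.0484
gripper_force: 0.0
```

```bash
python3 -c "
from h import *
t=r.get_state(); print(t['tcp_pos']*1000,t['eef_rot']); print('A',go(450.2,-25.8,-31.5,-5.1))"
```

```text
[450.18964432 -26.61488321  49.41882334] [ 1.79994605e+02  1.00198972e-02 -5.01275152e+00]
A ([-0.0, -0.8, 80.9], [0.0001, 0.0002, 0.0015])
```

Call:
carry_out([
  [0.55, [0, -1, 35], [0, 0, 0]],
  [0.55, [0, -1, 60], [0, 0, 0]],
  [0.55, [0, -1, 75], [0, 0, 0]],
  [0.55, [0, -1, 81], [0, 0, 0]],
  [0.55, [0, -1, 81], [0, 0, 0]],
  [0.2, [0, -1, 81], [0, 0, 0]],
  [0.2, [0, -1, 81], [0, 0, 0]],
  [0.2, [0, -1, 81], [0, 0, 0]],
  [0.2, [0, -1, 81], [0, 0, 0]],
  [0.2, [0, -1, 81], [0, 0, 0]],
  [0.2, [0, -1, 81], [0, 0, 0]],
])

```text
time_s: 24.0
tcp_pos: [0.4506, -0.0262, -0.0308]
eef_rot: [-180.0, -0.1, -5.1]
contact_force: [-2.5, 0.7, 7.6]
gripper_width: 0.027
gripper_force: 20.0
```

```bash
python3 -c "
from h import *
t=r.get_state(); print(t['tcp_pos']*1000,t['gripper_width'],t['gripper_force'],t['eef_rot']);c=along([486.3,-124.5],-5.1,-54); print(c,'A',go(*c,20,-5.1))"
```

```text
[450.62780931 -26.22385367 -30.75274521] 0.027012304215204664 19.991161823272705 [-1.79970648e+02 -6.77321055e-02 -5.08196853e+00]
[ 432.51378247 -119.69970797] A ([-9.7, 94.7, -50.8], [-0.0005, -0.0012, 0.0003])
```

Held. Before placing, I'll refine both silhouette axes with the same line fit used on the drivers.

```bash
python3 -c "
from h import *
for n in('top','side'):
    p=np.load(n+'0.npz')['p']
    for k,x0 in(('pl',486),('ps',521)):
        X0,X1,Y0,Y1=BOX[k]; o=ortho(n,p,.004,*BOX[k],2000); m=o.max(2)<95
        I,J=np.where(m); P=np.c_[X1*1000-I/2,Y1*1000-J/2]
        mids=[(x,P[(abs(P[:,0]-x)<2),1].mean()) for x in np.arange(380,630,6) if (abs(P[:,0]-x)<2).sum()>20]
        f=np.polyfit(*np.array(mids).T,1); print(n,k,'x',np.percentile(P[:,0],[.2,99.8]).round(1),np.percentile(P[:,0],[.2,99.8]).mean().round(1),'yaw',np.degrees(np.arctan(f[0])).round(2),'y@',x0,np.polyval(f,x0).round(1))
"
```

```text
top pl x [383.5 587. ] 485.2 yaw -4.7 y@ 486 -126.7
top ps x [430.5 609. ] 519.8 yaw 2.91 y@ 521 239.5
side pl x [383.5 589. ] 486.2 yaw -4.71 y@ 486 -125.8
side ps x [430.5 612.5] 521.5 yaw 2.88 y@ 521 240.5
```

Call:
carry_out([
  [0.2, [0, 0, -30], [0, 0, 0]],
  [0.2, [0, 0, -51], [0, 0, 0]],
  [0.2, [-9.4, 96.7, -51], [0, 0, -0.005]],
  [0.2, [-9.4, 96.7, -51], [0, 0, -0.005]],
  [0.2, [-9.4, 96.7, -51], [0, 0, -0.005]],
  [0.2, [-9.4, 96.7, -51], [0, 0, -0.005]],
  [0.2, [-9.4, 96.7, -51], [0, 0, -0.005]],
  [0.2, [-9.4, 96.7, -20], [0, 0, -0.005]],
  [0.2, [-9.4, 96.7, -8], [0, 0, -0.005]],
  [0.2, [-9.4, 96.7, -6], [0, 0, -0.005]],
  [0.2, [-9.4, 96.7, -5], [0, 0, -0.005]],
  [0.2, [-9.4, 96.7, -4], [0, 0, -0.005]],
])

```text
time_s: 25.2
tcp_pos: [0.4329, -0.1213, -0.0268]
eef_rot: [-180.0, -0.1, -4.7]
contact_force: [-6.5, 6.1, 20.0]
gripper_width: 0.0268
gripper_force: 20.0
```

Call:
carry_out([
  [0.2, [0, 0, 0], [0, 0, 0]],
  [0.2, [0, 0, 0], [0, 0, 0]],
])

```text
time_s: 25.4
tcp_pos: [0.433, -0.1216, -0.0267]
eef_rot: [-180.0, -0.1, -4.8]
contact_force: [-0.5, 2.1, 3.2]
gripper_width: 0.0266
gripper_force: 20.0
```

```bash
python3 -c "
from h import *
t=r.get_state(); print(t['tcp_pos']*1000,t['gripper_width'],t['contact_force'],t['eef_rot'],t['qd'].round(1));print('A',go(432.6,-121.7,-27.5,-4.8))"
```

```text
[ 432.99024129 -121.57104275  -26.73876114] 0.026553989836952414 [-0.52667553  2.12591238  3.2492087 ] [-1.79977830e+02 -9.55251581e-02 -4.77411020e+00] [-0.1 -0.1  0.  -0.1  0.1  0. ]
A ([-0.4, 0.2, 0.8], [-0.0004, -0.0017, 0.0005])
```

Call:
carry_out([
  [0.45, [0, 0, 0], [0, 0, 0]],
  [0.45, [0, 0, 0], [0, 0, 0]],
  [0.45, [0, 0, 0], [0, 0, 0]],
  [0.45, [0, 0, -20], [0, 0, 0]],
  [0.45, [0, 0, -60], [0, 0, 0]],
  [0.45, [0, 0, -110], [0, 0, 0]],
  [0.45, [0, 0, -150], [0, 0, 0]],
  [0.45, [-80, -300, -180], [0, 0, 0]],
  [0.45, [-80, -300, -180], [0, 0, 0]],
  [0.45, [-80, -300, -180], [0, 0, 0]],
  [0.45, [-80, -300, -180], [0, 0, 0]],
  [0.45, [-80, -300, -180], [0, 0, 0]],
])

```text
time_s: 26.6
tcp_pos: [0.3876, 0.1247, 0.1472]
eef_rot: [-180.0, -0.0, -4.8]
contact_force: [1.4, 1.9, 0.4]
gripper_width: 0.0393
gripper_force: 0.0
```

```bash
python3 -c "
from h import *
t=r.get_state(); print(t['tcp_pos']*1000,t['joints'].round()); print('A',go(238,632,160,-4.8))"
```

```text
[387.58300584 124.69197064 147.17116294] [ 46.  -4. -34.   0. -59.  39.]
A ([-191.7, -492.9, -12.6], [-0.0008, -0.0008, -0.0004])
```

Call:
carry_out([
  [0.45, [-100, -493, -13], [0, 0, 0]],
  [0.45, [-100, -493, -13], [0, 0, 0]],
  [0.45, [-100, -493, -13], [0, 0, 0]],
  [0.45, [-100, -493, -13], [0, 0, 0]],
  [0.45, [-100, -493, -13], [0, 0, 0]],
  [0.45, [-191, -493, -13], [0, 0, 0]],
  [0.45, [-191, -493, -13], [0, 0, 0]],
  [0.45, [-191, -493, -13], [0, 0, 0]],
  [0.45, [-191, -493, -13], [0, 0, 0]],
  [0.45, [-191, -493, -13], [0, 0, 0]],
  [0.45, [-191, -493, -13], [0, 0, 0]],
  [0.45, [-191, -493, -13], [0, 0, 0]],
])

```text
time_s: 27.8
tcp_pos: [0.2372, 0.6336, 0.158]
eef_rot: [179.9, -0.0, -4.6]
contact_force: [0.6, -0.4, -0.0]
gripper_width: 0.0393
gripper_force: 0.0
```

```bash
python3 -c "
from h import *
s=snap('7'); a=[ortho(n,s[n][0],.018,.37,.63,-.18,.48,1200) for n in('top','side')]
cv2.imwrite('pics/a7.png',cv2.cvtColor(np.vstack(a)[:, :800],cv2.COLOR_RGB2BGR))
for n in('top','side'):
    p=s[n][0]; sg=1 if n=='top' else -1
    for k,tgt,b in(('l','486.0 -126.2 -4.8',BOX['pl']),('s','521 240 2.85',BOX['ps'])):
        o=ortho(n,p,.018,*b,2000); H,S,V=cv2.split(cv2.cvtColor(o,cv2.COLOR_RGB2HSV)); X1,Y1=b[1],b[3]
        m=(S>140)&(V>90)&((H<35)|(H>170))
        I,J=np.where(m); P=np.c_[X1*1000-I/2,Y1*1000-J/2]; 
        mids=np.array([(x,np.ptp(P[abs(P[:,0]-x)<2,1])/2+P[abs(P[:,0]-x)<2,1].min()) for x in np.arange(380,630,6) if (abs(P[:,0]-x)<2).sum()>60]); f=np.polyfit(*mids.T,1)
        print(n,k,rect(m,X1,Y1,2000)+sg*OFF,'yaw',np.degrees(np.arctan(f[0])).round(2),'y',(np.polyval(f,486 if k=='l' else 521)).round(1),tgt)
print('tape',meas('top',s['top'][0],.035,(.46,.60,.275,.395),'yel')[0]+OFF)
for n in('top','side'): print(ext(n,s[n][1],np.array([526.4,332.1])+OFF[:2]*(-1 if n=='top' else 1),-8.2,19,60,50,48))
"
```

```text
top l [ 433.44998779 -120.           -3.9000001   100.69999695   23.29999924] yaw -4.08 y -125.3 486.0 -126.2 -4.8
top s [480.15       239.30000305   2.5999999  100.19999695  23.70000076] yaw 2.29 y 239.8 521 240 2.85
side l [ 433.4500061  -122.19999695   -5.5         101.19999695   47.90000153] yaw -4.04 y -124.8 486.0 -126.2 -4.8
side s [479.64998779 240.69999695   4.0999999  102.69999695  32.90000153] yaw 3.9 y 243.4 521 240 2.85
tape [525.15       328.8999939   -8.69999981  65.90000153  64.19999695]
[-33.6 -32.9  32.7  29.5  -0.5  -1.7  -3.1]
[-36.3 -30.3  31.8  30.4  -2.2   0.   -5.1]
```

View pics/a7.png

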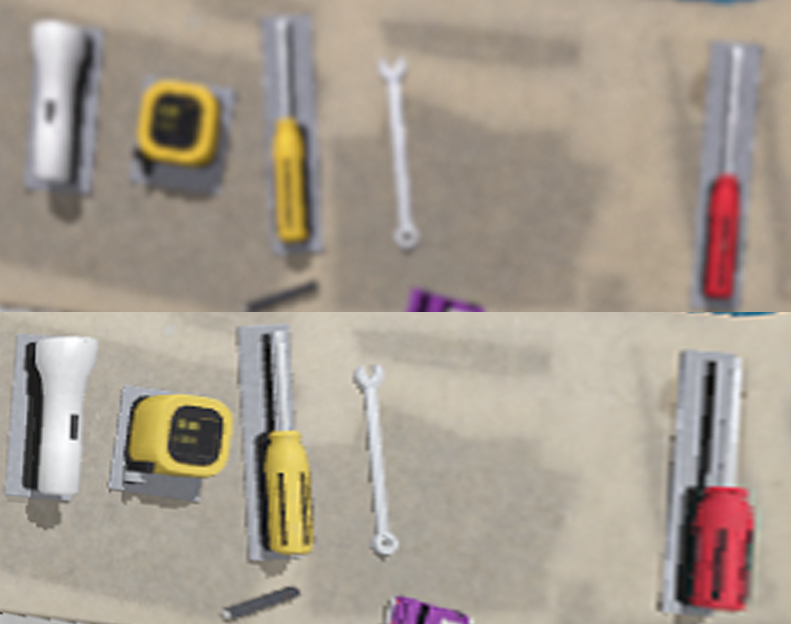

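All four lie on their own pads. The drivers and the torch agree within about 1 mm, and the tape may be about 2 mm off in y. One close check of the tape's base edge against the pad edge.

```bash
python3 -c "
from h import *
p=np.load('side7.npz')['p']; q=np.load('top7.npz')['p']
a=ortho('side',p,.004,.465,.585,.27,.40,3000); b=ortho('top',q,.004,.465,.585,.27,.40,3000)
cv2.imwrite('pics/a8.png',cv2.cvtColor(np.hstack([a,b]),cv2.COLOR_RGB2BGR))"
```

```text
(no output)
```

View pics/a8.png

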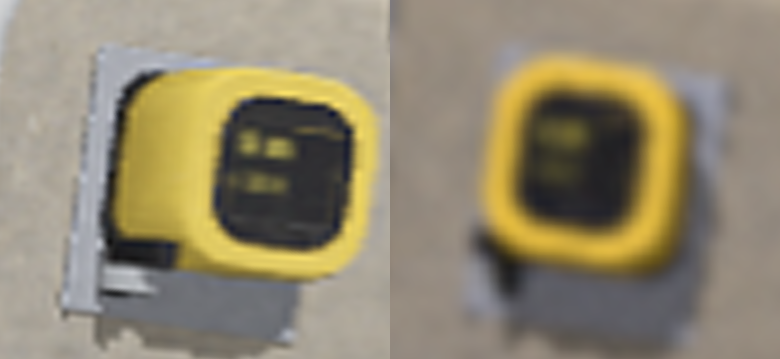

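The pad-to-silhouette margin at left is right (7 mm), but a black sliver of about 2 mm shows between pad and case. So the tape sits about 2 mm toward -y and 1 mm toward -x; I'll regrip and nudge it.

```bash
python3 -c "
from h import *
t=r.get_state(); print(t['tcp_pos']*1000); print('A',go(525.5,331.5,70,-8.2))"
```

```text
[238.63875665 630.44436451 158.45476421]
A ([310.6, 274.1, 88.9], [0.0019, 0.0001, 0.0604])
```

Call:
carry_out([
  [0.9, [311, 274, 40], [0, 0, 0.06]],
  [0.9, [311, 274, 40], [0, 0, 0.06]],
  [0.9, [311, 274, 40], [0, 0, 0.06]],
  [0.9, [311, 274, 40], [0, 0, 0.06]],
  [0.9, [311, 274, 40], [0, 0, 0.06]],
  [0.9, [311, 274, 40], [0, 0, 0.06]],
  [0.9, [311, 274, 40], [0, 0, 0.06]],
  [0.9, [311, 274, 40], [0, 0, 0.06]],
  [0.9, [311, 274, 40], [0, 0, 0.06]],
  [0.9, [311, 274, 89], [0, 0, 0.06]],
  [0.9, [311, 274, 89], [0, 0, 0.06]],
  [0.9, [311, 274, 89], [0, 0, 0.06]],
])

```text
time_s: 29.1
tcp_pos: [0.5259, 0.3301, 0.0707]
eef_rot: [179.9, 0.1, -8.3]
contact_force: [0.9, 0.9, 1.4]
gripper_width: 0.0789
gripper_force: 0.0
```

Call:
carry_out([
  [0.9, [0, 0, 0], [0, 0, 0]],
  [0.9, [0, 0, 0], [0, 0, 0]],
])

```text
time_s: 29.3
tcp_pos: [0.5269, 0.3325, 0.0727]
eef_rot: [-179.9, -0.1, -8.2]
contact_force: [0.2, -0.6, 0.5]
gripper_width: 0.0791
gripper_force: 0.0
```

```bash
python3 -c "
from h import *
t=r.get_state(); print(t['tcp_pos']*1000,t['gripper_width'],t['eef_rot'],t['qd'].round(1)); print('A',go(525.5,332,-26.5,-8.2))"
```

```text
[526.87824769 332.51132891  72.71516499] 0.07905881473153266 [-1.79867183e+02 -1.09512580e-01 -8.17117057e+00] [ 0.1  0.1 -0.4 -0.2  0.3  0. ]
A ([-1.5, 0.9, 99.2], [-0.0023, -0.0019, 0.0005])
```

Call:
carry_out([
  [0.9, [-1, 0.5, 45], [0, 0, 0]],
  [0.9, [-1, 0.5, 80], [0, 0, 0]],
  [0.9, [-1, 0.5, 92], [0, 0, 0]],
  [0.9, [-1, 0.5, 96], [0, 0, 0]],
  [0.9, [-1, 0.5, 96], [0, 0, 0]],
  [0.9, [-1, 0.5, 96], [0, 0, 0]],
  [0.6, [-1, 0.5, 96], [0, 0, 0]],
  [0.6, [-1, 0.5, 96], [0, 0, 0]],
  [0.6, [-1, 0.5, 96], [0, 0, 0]],
  [0.6, [-1, 0.5, 96], [0, 0, 0]],
  [0.6, [-1, 0.5, 96], [0, 0, 0]],
], squeeze=15)

```text
time_s: 30.4
tcp_pos: [0.5257, 0.3314, -0.0244]
eef_rot: [-179.9, -0.1, -8.2]
contact_force: [-1.0, 0.1, 5.5]
gripper_width: 0.0641
gripper_force: 15.0
```

```bash
python3 -c "
from h import *
t=r.get_state(); print(t['tcp_pos']*1000,t['gripper_width'],t['gripper_force'],t['contact_force'],t['eef_rot']); print('A',go(526.7,334,-26,-8.2))"
```

```text
[525.71291956 331.44113048 -24.42745523] 0.06407309216460247 15.000853389501572 [-0.9791335   0.0516015   5.45479936] [-1.79931132e+02 -5.25986454e-02 -8.22771321e+00]
A ([0.6, -2.7, 1.6], [-0.0012, -0.0009, -0.0005])
```

Call:
carry_out([
  [0.6, [0.6, -2.5, 0], [0, 0, 0]],
  [0.6, [0.6, -2.5, 0], [0, 0, 0]],
  [0.6, [0.6, -2.5, 0], [0, 0, 0]],
  [0.86, [0.6, -2.5, 0], [0, 0, 0]],
  [0.86, [0.6, -2.5, 0], [0, 0, 0]],
  [0.86, [0.6, -2.5, 0], [0, 0, 0]],
  [0.86, [0.6, -2.5, -25], [0, 0, 0]],
  [0.86, [0.6, -2.5, -60], [0, 0, 0]],
  [0.86, [0.6, -2.5, -110], [0, 0, 0]],
  [0.86, [0.6, -2.5, -160], [0, 0, 0]],
  [0.86, [-130, -160, -180], [0, 0, 0]],
  [0.86, [-130, -160, -180], [0, 0, 0]],
])

```text
time_s: 31.6
tcp_pos: [0.4748, 0.4192, 0.1468]
eef_rot: [-179.8, -0.1, -8.4]
contact_force: [0.4, 1.2, -0.2]
gripper_width: 0.0751
gripper_force: 0.0
```

Call:
carry_out([
  [0.86, [-190, -170, 0], [0, 0, 0]],
  [0.86, [-190, -170, 0], [0, 0, 0]],
  [0.86, [-190, -170, 0], [0, 0, 0]],
  [0.86, [-190, -170, 0], [0, 0, 0]],
  [0.86, [-190, -170, 0], [0, 0, 0]],
  [0.86, [-190, -170, 0], [0, 0, 0]],
  [0.86, [-190, -170, 0], [0, 0, 0]],
  [0.86, [-190, -170, 0], [0, 0, 0]],
])

```text
time_s: 32.4
tcp_pos: [0.3107, 0.6131, 0.1439]
eef_rot: [180.0, 0.0, -8.2]
contact_force: [0.6, 0.8, 0.1]
gripper_width: 0.0754
gripper_force: 0.0
```

```bash
python3 -c "
from h import *
s=snap('9'); print(r.get_state()['tcp_pos'])
a=ortho('side',s['side'][0],.004,.465,.585,.27,.40,3000); b=cv2.resize(ortho('top',s['top'][0],.01,.37,.63,-.18,.48,600),(390,154))
cv2.imwrite('pics/a9.png',cv2.cvtColor(np.vstack([a,b]),cv2.COLOR_RGB2BGR))
for n in('top','side'): print(ext(n,s[n][1],np.array([526.4,332.1])+OFF[:2]*(-1 if n=='top' else 1),-8.2,19,60,50,48))"
```

```text
[0.31151271 0.61271836 0.14436626]
[-35.7 -32.6  33.1  30.1  -1.3  -1.3  -3.8]
[-38.2 -30.   32.1  30.5  -3.    0.2  -5.1]
```

View pics/a9.png

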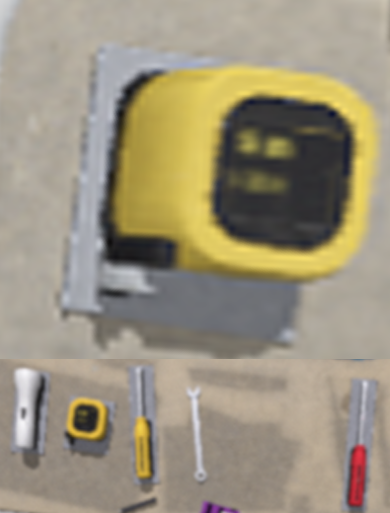

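The tape sits within about 1.5 mm of its silhouette, the other three within about 1 mm, and the arm is clear of everything. Handing in.

```bash
python3 -c "
from plant import r
print(r.close_job())"
```

```text
the job is handed in; nothing more can be done
None
```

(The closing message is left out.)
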